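# Make up two cylinder-stand service kits

## Robot

A 6-joint arm with a two-finger parallel gripper is mounted at the origin on the work surface. World frame = base frame: x ahead of the robot, y to its left, z up, the work surface at z = 0. Lengths are in m, angles in rad, forces in N, time in s.
With the tool pointing down it reaches from about 0.3 to 0.775 m from the base axis. Payload 14.6 kg.
Tool frame: the origin (TCP) lies between the finger pads; the fingertips stand ctrl.tip_extent ahead of it and the grasp point (between the pads) lies 3 mm ahead of it (ctrl.tip_extent is the distance from the TCP to the fingertips, in m); z points along the fingers, y is the line along which they close (so a half turn about z gives the same grasp; the last joint's range is limited). The gripper opens to 94 mm and grips with 3 to 60 N. Pads are 16 mm wide; open, the fingers measure 119 mm over their backs; the gripper's body (75 mm by 177 mm) begins 78 mm behind the grasp point.
Start: joints at [-1.291, 0.3, 1.521, -0, 1.321, -0.067], TCP at [0.187, -0.517, 0.227] pointing down, gripper open.
Joint ranges: [-3.03, 3.03], [-0.79, 2.21], [0.23, 2.52], [-1.04, 4.18], [0, 3.07], [-2.55, 2.55]. Speed limits (rad/s): [2.22, 2.22, 2.57, 3.14, 3.14, 3.14].

## Interface

Orientations are given as [roll, pitch, yaw] about the fixed x, y, z axes, in that order (R = Rz(yaw) Ry(pitch) Rx(roll)).
In Python, from station import ctrl, camrig, telemetry gives the robot as it stands (ctrl), with the cameras (camrig) and the readings (telemetry).
- The arm moves only by the shell command python3 shift.py 'ROWS' [OPENING] [FORCE]. ROWS is a JSON list of rows, 1 to 10 of them, each of 6 numbers: dx, dy, dz in m, then a rotation vector rx, ry, rz in rad; each row shifts and turns the commanded pose from where the row before left it, along the tool's axes as they then stand; what a row does not reach is not made up. A row lasts 1/10 s, in which the tool goes at most 0.05 m and 0.15 rad, less where a joint would pass 70% of its speed; a pose out of reach is approached as far as the arm can. OPENING is the finger opening in m, set as the command begins (- or left out keeps the last). The fingers move at their own pace and stop on an object; FORCE is the grip in N (left out, the last holds). Time passes only in rows, so rows that do not move let the fingers close. It prints the time, the measured TCP pose, the force, the opening and the grip force at its end.
- telemetry.get_obs(): the state, without advancing time (a new reading comes with each control period).
- camrig.camera(name): name is "side" or "top"; returns a dict with "pixels" (480x640x3 uint8, blue, green, red), "fx", "fy", "cx", "cy" (pixels), "extrinsics" (4x4, takes a point from camera to world coordinates). Camera axes: x right, y up, looking along -z (the intrinsics and any distortion apply to the point x, -y, -z); pixel columns grow to the right and rows downward; lengths in m; the calibration is good to about 2 mm. A picture is of the moment at which its call begins. There is no depth.
- ctrl.hand_in(): hands the job in; it is judged then, once.
The state is a dict: "time_s": time; "qpos": joint angles; "joint_vel": joint speeds; "tau": joint torques, N m; "ee_pos": TCP position; "eef_rot": TCP orientation; "force": force on the tool from outside, world axes, zero at the start; "moment": the same for the moment, N m; "grip_width": finger opening in m; "grip_force": force on a finger pad.
Only numpy, scipy, OpenCV 4.12 (cv2) and the standard library are available. Lean on these libraries where they do the work, as an engineer would, in place of code of your own. Each camera call takes 0.05 s, during which the arm holds its last target. There are 200 camera calls.

## Task

Make up two kits, each part set upright on the floor of its compartment: in the long blue tray the big castor (larger compartment) and the brass valve insert (smaller), which you slide to the wide end of the hanger's keyhole slot and lift off; in the square plywood tray the small castor (larger) and the tall steel sleeve (smaller). Leave the flat collar where it lies.

Things in the scene. Friction and masses are not known exactly. Their poses are not given: they have to be found in the camera images.
- big_wheel: Larger of two castors, steel plate flat down, white wheel up. Plate 64 (x) x 52 (y) x 4 mm. Fork: two steel cheeks, 32 mm over their outsides along y, 30 mm long in x, at 14 to 50 mm height; below them a round boss 32 mm wide. Wheel 54 mm diameter, axle along y, top at 71 mm. 220 g. Grip across the fork's outsides, along y. Origin: centre of the underside, z up.
- small_wheel: Smaller of two castors, steel plate flat down, white wheel up. Plate 46 (x) x 38 (y) x 3 mm. Fork: two cheeks, 24 mm over their outsides along y, 20 mm long in x, at 14 to 40 mm height. Wheel 36 mm diameter, axle along y, top at 52 mm. 100 g. Grip across the fork's outsides, along y. Origin: centre of the underside, z up.
- sleeve: Tall bright steel sleeve (tube), standing on end: outside diameter 38 mm, bore 24 mm, height 42 mm, 120 g. Origin: centre of the underside, z up.
- collar: Wide flat dark steel collar lying on the bench: outside diameter 56 mm, bore 36 mm, height 16 mm. Belongs to no kit. Origin: centre of the underside.
- valve: Brass valve insert, round about z. Upwards from the origin (centre of its underside): foot 26 mm diameter, 0-6 mm; stem 9 mm, 6-20; flange 48 mm, 20-25; grip 22 mm, 25-55. 180 g. It hangs by its flange on the hanger's plate, stem in the narrow slot, foot below the plate, and can rise 8 mm before the foot meets the plate. Stands by itself on its foot.
- hanger: Fixed grey hanger: level plate 120 (x) x 90 (y) x 6 mm, top 45 mm up, on side walls. Keyhole slot along its x axis at y = 0: narrow part 15 mm wide, x = -5 to 42 mm; wide end towards -x, a 40 mm square hole with blunt corners centred at x = -26 mm, which lets the insert's foot (not its flange) through. Origin: on the bench under the plate's centre, z up.
- long_tray: Fixed long blue tray, 190 (x) x 100 (y) mm outside; walls 4 mm thick, 16 mm high above the bench; floor 4 mm thick. A wall as high splits it into a larger compartment, x = -91 to 16 mm (centre -37.5), and a smaller one, x = 20 to 91 mm (centre 55.5); both y = -46 to 46 mm. Origin: centre of the underside, z up.
- square_tray: Fixed square plywood tray, 140 x 140 mm outside; walls 4 mm thick, 16 mm high above the bench; floor 4 mm thick. A wall as high splits it into a larger compartment, y = -66 to 6 mm (centre -30), and a smaller one, y = 10 to 66 mm (centre 38); both x = -66 to 66 mm. Origin: centre of the underside, z up.

How it is judged:
By the outcome, as a careful person would: the job done as asked, in the order asked, and still so for the second after the job is handed in, with the robot touching nothing.
It also fails if it takes over 115 s, if anything falls off the work surface, if the arm or the gripper's body presses on something with over 40 N, if the wrist force passes 120 N, or if a joint passes its speed limit or range.

## Working session

There is one attempt and no reset: what is moved stays moved. The work goes in short steps, Python scripts to look and compute and a shell command to move; the robot and the scene stay as the last step left them, time stands still between calls to the robot, and variables do not carry over. Pictures are saved under pics/ and viewed, at most 14 in all, crops included, and the job is handed in when it is done.

```bash
ls; mkdir -p pics
python3 - <<'E'
from station import ctrl, camrig, telemetry
import cv2,numpy as np
for n in("top","side"):
    c=camrig.camera(n);cv2.imwrite(f"pics/{n}0.png",c["pixels"])
    print(n,{k:v for k,v in c.items() if k!="pixels"})
print(telemetry.get_obs(),ctrl.tip_extent)
E
```

```text
pics
shift.py
station.py
top {'fx': 463.02865432410937, 'fy': 463.02865432410937, 'cx': 318.1695371448584, 'cy': 241.07799664629457, 'extrinsics': array([[ 0.01107145,  0.9876354 , -0.1563769 ,  0.44241413],
       [-0.99976803,  0.00804401, -0.01997953, -0.01531675],
       [-0.0184746 ,  0.15656183,  0.98749536,  0.8287908 ],
       [ 0.        ,  0.        ,  0.        ,  1.        ]])}
side {'fx': 510.4771220917294, 'fy': 510.4771220917294, 'cx': 321.31665703662503, 'cy': 240.60147367560148, 'extrinsics': array([[-0.78328327,  0.30105363, -0.54390626, -0.06364174],
       [-0.62125195, -0.41095521,  0.66720449,  0.7301563 ],
       [-0.02265678,  0.86051294,  0.5089245 ,  0.64514954],
       [ 0.        ,  0.        ,  0.        ,  1.        ]])}
{'time_s': 0.1, 'qpos': array([-1.29061906e+00,  3.00386090e-01,  1.52145810e+00, -1.49965551e-05,
        1.32069954e+00, -6.66114531e-02]), 'joint_vel': array([-0.00115567, -0.00080696, -0.00108178,  0.00080124, -0.00083087,
       -0.00079493]), 'tau': array([ 1.55368649e-03, -5.32644546e+01, -3.53283584e+01,  7.09601166e-02,
        2.34927284e-02, -5.25395910e-05]), 'ee_pos': array([ 0.18686915, -0.51707999,  0.22698498]), 'eef_rot': array([-3.14064272e+00, -4.88116051e-05,  3.46792418e-01]), 'force': array([-0.19272217, -0.08437468,  0.25755452]), 'moment': array([-0.0084862 ,  0.0136726 ,  0.01955426]), 'grip_force': 0.0, 'grip_width': 0.0939890508067163} 0.022
```

View pics/top0.png

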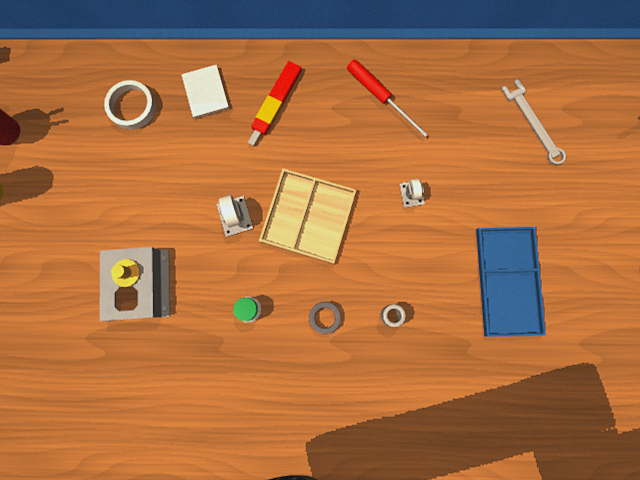

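View pics/side0.png

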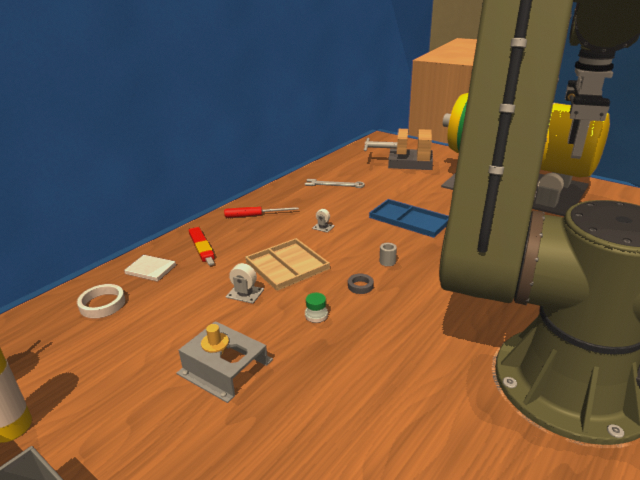

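Top: hanger (125,285) with the valve at (124,270), jar clutter at (247,310), big castor (234,213), plywood tray (308,216), small castor (412,192), collar (325,317), sleeve (394,316), blue tray (511,281). The side view agrees. Next I'll zoom in for measurement.

```bash
cat > h.py <<'E'
import cv2,numpy as np
from station import ctrl, camrig, telemetry
def ray(c,u,v):
    d=np.array([(u-c["cx"])/c["fx"],-(v-c["cy"])/c["fy"],-1.]);E=c["extrinsics"]
    return E[:3,3],E[:3,:3]@d
def onz(c,u,v,z):
    o,d=ray(c,u,v);return (o+d*(z-o[2])/d[2])[:2]
def proj(c,p):
    E=c["extrinsics"];q=E[:3,:3].T@(np.asarray(p,float)-E[:3,3])
    return np.array([c["cx"]+c["fx"]*q[0]/-q[2],c["cy"]-c["fy"]*q[1]/-q[2]])
def crop(c,name,u0,v0,u1,v1,k):
    cv2.imwrite(f"pics/{name}.png",cv2.resize(c["pixels"][v0:v1,u0:u1],None,fx=k,fy=k,interpolation=cv2.INTER_CUBIC))
E
python3 - <<'E'
from h import *
t=camrig.camera("top");s=camrig.camera("side")
import pickle;pickle.dump((t,s),open("c0.pkl","wb"))
crop(t,"tL",90,165,290,315,4);crop(t,"tR",290,165,560,345,2.96)
a=s["pixels"]
cv2.imwrite("pics/sAll.png",cv2.resize(a[190:395,165:465],None,fx=2.66,fy=2.66,interpolation=cv2.INTER_CUBIC))
hsv=cv2.cvtColor(t["pixels"],cv2.COLOR_BGR2HSV)
# blue tray
m=cv2.inRange(hsv,(95,100,40),(120,255,255));m[:200]=0;m[360:]=0;m[:,:450]=0
cs=max(cv2.findContours(m,0,1)[0],key=cv2.contourArea);r=cv2.minAreaRect(cs)
print("blue",r);b=np.array([onz(t,*p,.016) for p in cv2.boxPoints(r)]);print(b.mean(0),b,np.linalg.norm(np.diff(b,axis=0),axis=1))
# plywood: light, less saturated
print("ply hsv",hsv[215,290],hsv[215,340],"wood",hsv[240,230],"valve",hsv[265,124],"white",hsv[205,230],"plate",hsv[231,232],hsv[200,404],"collar",hsv[330,318],"sleeve",hsv[325,389],"hanger",hsv[305,145])
E
```

```text
blue ((510.4323425292969, 281.1205749511719), (110.749755859375, 60.8203239440918), 85.60128784179688)
[ 0.50509211 -0.33421874] [[ 0.59646113 -0.27842348]
 [ 0.60568663 -0.38560034]
 [ 0.41363263 -0.38804731]
 [ 0.40458804 -0.28480381]] [0.10757319 0.19206959 0.10363892]
ply hsv [ 22 117 232] [ 18 128 233] wood [ 13 178 188] valve [ 24 185 225] white [ 51   8 236] plate [ 17  46 200] [ 18  42 194] collar [ 10  31 124] sleeve [ 18  42 193] hanger [ 17  33 191]
```

View pics/tL.png

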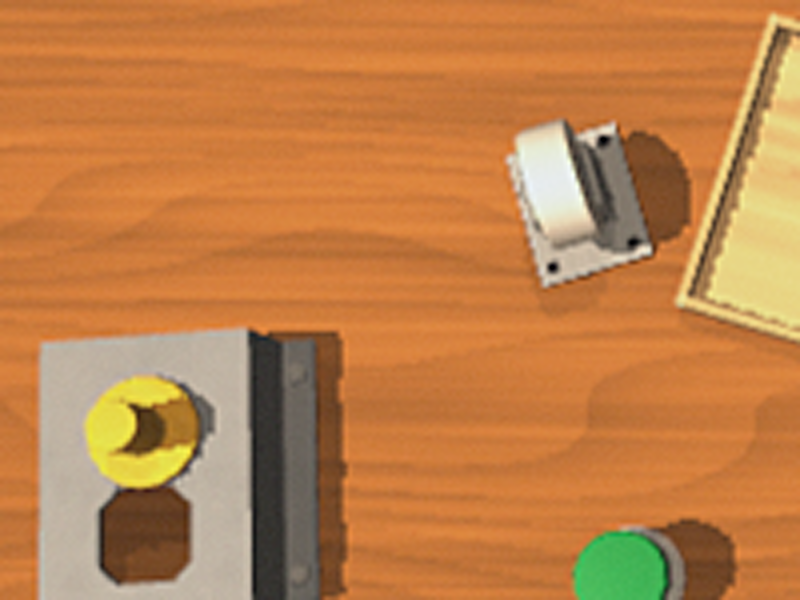

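View pics/tR.png

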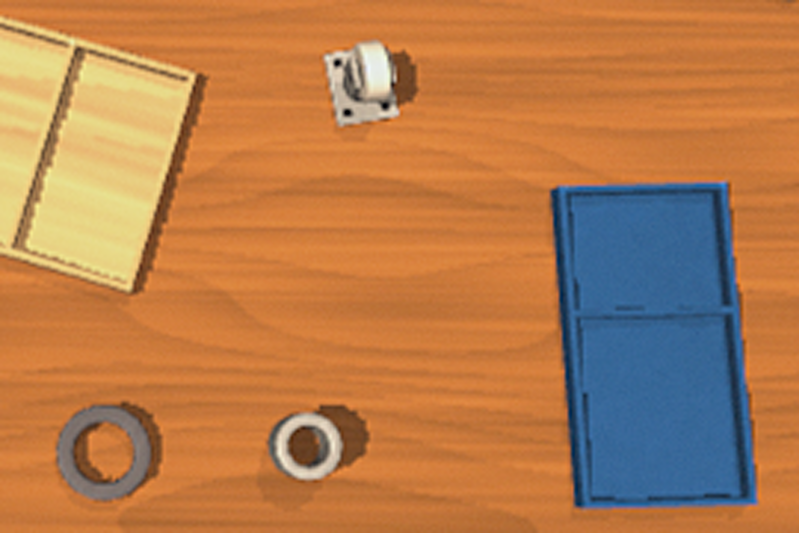

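View pics/sAll.png

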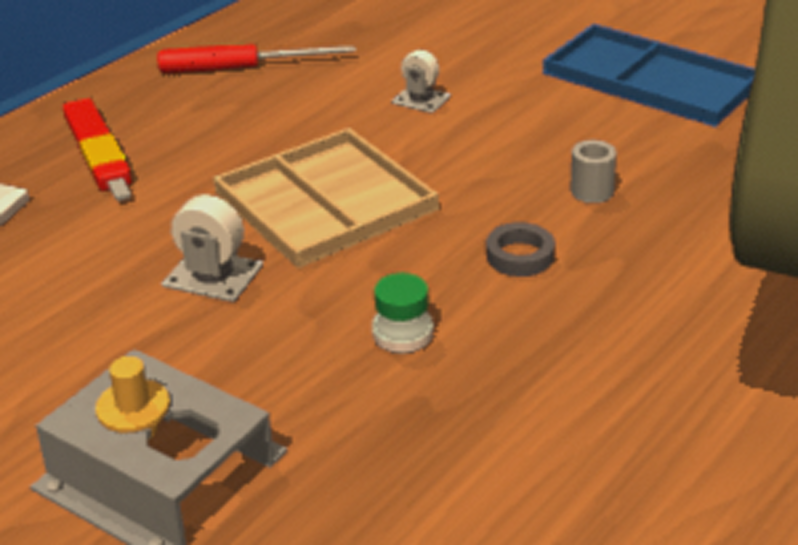

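Crops, in full pixels. Big-castor plate corners: (217.5,204.5), (243.8,196), (253,228.5), (226.3,236.5). Small-castor plate corners: about (399.8,183), (424.8,203.5), (404.9,207.6). The hanger's keyhole wide end is at (126,299), towards the robot. The larger compartments are the right half of the plywood tray and the lower half of the blue tray.

Run:
```python
from h import *
import pickle
t,s=pickle.load(open("c0.pkl","rb"));img=t["pixels"];g=cv2.cvtColor(img,cv2.COLOR_BGR2GRAY);hsv=cv2.cvtColor(img,cv2.COLOR_BGR2HSV)
np.set_printoptions(precision=4,suppress=True)
def sub(pts,w=2):
    p=np.float32(pts).reshape(-1,1,2);return cv2.cornerSubPix(g,p.copy(),(w,w),(-1,-1),(3,50,.01)).reshape(-1,2)
def quad(n,pts,z):
    q=sub(pts);b=np.array([onz(t,*p,z) for p in q])
    e=np.roll(b,-1,0)-b
    print(n,"px",q.tolist(),"\n C",b.mean(0),"len",np.linalg.norm(e,axis=1),"ang(deg)",np.degrees(np.arctan2(e[:,1],e[:,0])))
quad("big",[(217.5,204.5),(243.8,196),(253,228.5),(226.3,236.5)],.004)
quad("small",[(399.8,183.2),(419.5,179.5),(424.8,203.5),(404.9,207.6)],.003)
quad("ply",[(283,170),(357,188),(335,262.5),(260,241)],.016)
quad("hanger",[(100,250.5),(152,247.5),(154,318),(102,321)],.045)
quad("blue",[(477,228),(536,227),(545,334.5),(485,336)],.016)
def ell(n,m,z):
    c=max(cv2.findContours(m,0,1)[0],key=cv2.contourArea);h=cv2.convexHull(c);e=cv2.fitEllipse(h)
    p=onz(t,*e[0],z);print(n,e,p,"diam mm",np.array(e[1])/t["fx"]*1000*(.83-z))
def win(m,u0,v0,u1,v1):
    o=np.zeros_like(m);o[v0:v1,u0:u1]=m[v0:v1,u0:u1];return o
ell("valve flange",win(cv2.inRange(hsv,(20,150,80),(35,255,255)),105,255,150,290),.050)
ls=cv2.inRange(hsv,(0,0,60),(179,100,255))
ell("sleeve",win(ls,375,298,412,335),.042);ell("collar",win(ls,300,295,350,340),.016)
hole=win(255-cv2.inRange(hsv,(0,0,0),(179,90,255)),108,284,144,316)
c=max(cv2.findContours(hole,0,1)[0],key=cv2.contourArea);r=cv2.minAreaRect(c);print("hole",r,onz(t,*r[0],.045))
```

```text
big px [[215.79461669921875, 204.20733642578125], [243.8000030517578, 196.0], [252.71969604492188, 226.9777069091797], [225.56585693359375, 236.37387084960938]] 
 C [0.6185 0.1548] len [0.0534 0.0606 0.0519 0.0631] ang(deg) [ -72.7769 -162.3679  109.9403   18.991 ]
small px [[398.9068908691406, 183.564208984375], [418.3282470703125, 179.42518615722656], [424.79998779296875, 203.5], [404.8999938964844, 207.60000610351562]] 
 C [ 0.6627 -0.1688] len [0.0366 0.0466 0.0371 0.0463] ang(deg) [ -77.2776 -166.6931  102.2811   12.6695]
ply px [[283.79217529296875, 170.48419189453125], [355.7831726074219, 189.80938720703125], [333.6316833496094, 263.0985412597656], [258.5129699707031, 240.85391235351562]] 
 C [0.6173 0.0201] len [0.1358 0.1391 0.1395 0.137 ] ang(deg) [-105.1708  163.6176   73.924   -17.9274]
hanger px [[99.72506713867188, 249.95703125], [151.569580078125, 246.93519592285156], [152.45509338378906, 316.2510681152344], [102.0, 321.0]] 
 C [0.4914 0.3263] len [0.0898 0.1181 0.0854 0.1214] ang(deg) [ -86.1606 -175.3927   95.9383    6.7149]
blue px [[476.04150390625, 228.2841796875], [536.10009765625, 225.86773681640625], [544.998046875, 334.21002197265625], [483.7493896484375, 335.6856384277344]] 
 C [ 0.5052 -0.3338] len [0.106  0.1883 0.1041 0.1869] ang(deg) [ -87.2107 -178.9684   92.0416    1.6126]
valve flange ((125.2614974975586, 272.5185241699219), (26.41074562072754, 28.27585792541504), 39.919334411621094) [0.509  0.3275] diam mm [44.4905 47.6324]
sleeve ((392.9164123535156, 315.2793884277344), (22.76858901977539, 24.483253479003906), 95.91130065917969) [ 0.4423 -0.1259] diam mm [38.7485 41.6665]
collar ((324.68292236328125, 317.3869934082031), (31.453983306884766, 31.991086959838867), 10.442903518676758) [ 0.4374 -0.0116] diam mm [55.2958 56.24  ]
hole ((126.0, 297.0), (26.0, 22.0), 90.0) [0.4679 0.3252]
```

```bash
cat > plan.py <<'E'
import sys,numpy as np
from station import ctrl, camrig, telemetry
from scipy.spatial.transform import Rotation as R
x,y,z,yaw=map(float,sys.argv[1:5]) # world target, yaw deg
o=telemetry.get_obs();r=R.from_euler("xyz",o["eef_rot"])
d=r.inv().apply(np.array([x,y,z])-o["ee_pos"])
rv=(r.inv()*R.from_euler("xyz",[np.pi,0,np.radians(yaw)])).as_rotvec()
np.set_printoptions(precision=4,suppress=True)
print("shift",d,"|xy|",np.hypot(*d[:2]),"rows",np.ceil(np.linalg.norm(d)/.05),"rot",rv,"q",o["qpos"])
E
python3 plan.py .6185 .1548 .14 18.4
```

```text
shift [ 0.6343 -0.4852  0.0875] |xy| 0.7985711612059652 rows 17.0 rot [-0.0007 -0.      0.0257] q [-1.2906  0.3002  1.5213 -0.      1.3207 -0.0666]
```

```bash
python3 shift.py '[[0.0373,-0.0285,0.005,0,0,0.0026],[0.0373,-0.0285,0.005,0,0,0.0026],[0.0373,-0.0285,0.005,0,0,0.0026],[0.0373,-0.0285,0.005,0,0,0.0026],[0.0373,-0.0285,0.005,0,0,0.0026],[0.0373,-0.0285,0.005,0,0,0.0026],[0.0373,-0.0285,0.005,0,0,0.0026],[0.0373,-0.0285,0.005,0,0,0.0026],[0.0373,-0.0285,0.005,0,0,0.0026],[0.0373,-0.0285,0.005,0,0,0.0026]]' 0.056 20; python3 plan.py .6185 .1548 .14 18.4
```

```text
time_s: 1.2
ee_pos: [0.4462, -0.1236, 0.1774]
eef_rot: [3.141, -0.0, 0.321]
force: [1.2, -0.3, 0.2]
grip_width: 0.0559
grip_force: 0.0
shift [ 0.2513 -0.2099  0.0374] |xy| 0.3274212577351604 rows 7.0 rot [ 0.0002 -0.0002 -0.0005] q [-0.3494  0.1572  1.8192 -0.      1.1649  0.9008]
```

```bash
python3 shift.py '[[0.036,-0.03,0.0053,0,0,0],[0.036,-0.03,0.0053,0,0,0],[0.036,-0.03,0.0053,0,0,0],[0.036,-0.03,0.0053,0,0,0],[0.036,-0.03,0.0053,0,0,0],[0.036,-0.03,0.0053,0,0,0],[0.036,-0.03,0.0053,0,0,0],[0,0,0,0,0,0],[0,0,0,0,0,0]]'; python3 plan.py .6185 .1548 .034 18.4
```

```text
time_s: 2.1
ee_pos: [0.6181, 0.1538, 0.1394]
eef_rot: [-3.141, 0.002, 0.322]
force: [-0.3, -0.2, 0.1]
grip_width: 0.056
grip_force: 0.0
shift [ 0.0009 -0.0008  0.1054] |xy| 0.0011953768179814967 rows 3.0 rot [-0.0001  0.0015  0.001 ] q [ 0.1864  0.5706  1.3461 -0.0001  1.2265  1.4352]
```

```bash
python3 shift.py '[[0.001,-0.001,0.03,0,0,0],[0,0,0.03,0,0,0],[0,0,0.03,0,0,0],[0,0,0.0155,0,0,0],[0,0,0,0,0,0]]' && python3 shift.py '[[0,0,0,0,0,0],[0,0,0,0,0,0],[0,0,0,0,0,0],[0,0,0,0,0,0],[0,0,0,0,0,0]]' 0.0 25
```

```text
time_s: 2.6
ee_pos: [0.618, 0.1535, 0.0334]
eef_rot: [-3.141, 0.003, 0.32]
force: [-0.2, 1.2, 0.3]
grip_width: 0.0562
grip_force: 0.0
time_s: 3.1
ee_pos: [0.6195, 0.1547, 0.0361]
eef_rot: [3.141, -0.002, 0.321]
force: [-1.3, -0.2, 6.2]
grip_width: 0.0319
grip_force: 25.0
```

```bash
python3 shift.py '[[0,0,-0.02,0,0,0],[0,0,-0.04,0,0,0],[0,0,-0.05,0,0,0],[0,0,0,0,0,0]]'; python3 plan.py .4675 -.337 .14 1.9
```

```text
time_s: 3.5
ee_pos: [0.6215, 0.1551, 0.1523]
eef_rot: [3.14, -0.011, 0.321]
force: [0.1, -0.3, -1.3]
grip_width: 0.0321
grip_force: 25.0
shift [-0.3015  0.4184  0.0096] |xy| 0.515712798781226 rows 11.0 rot [-0.0001 -0.0109  0.2878] q [0.1874 0.5591 1.3324 0.     1.2392 1.4373]
```

```bash
python3 shift.py '[[-0.02,0.028,0,0,0,0],[-0.0275,0.038,0.001,0,0,0],[-0.0275,0.038,0.001,0,0,0],[-0.0275,0.038,0.001,0,0,0],[-0.0275,0.038,0.001,0,0,0],[-0.0275,0.038,0.001,0,0,0],[-0.0275,0.038,0.001,0,0,0],[-0.0275,0.038,0.001,0,0,0],[-0.0275,0.038,0.001,0,0,0],[-0.0275,0.038,0.001,0,0,0]]'; python3 shift.py '[[-0.02,0.03,0,0,0,0.08],[0,0,0,0,0,0.11],[0,0,0,0,0,0.098],[0,0,0,0,0,0],[0,0,0,0,0,0]]'; python3 plan.py .4675 -.337 .041 1.9
```

```text
time_s: 4.5
ee_pos: [0.4808, -0.2825, 0.1354]
eef_rot: [-3.141, 0.0, 0.321]
force: [0.9, 0.0, -2.2]
grip_width: 0.0319
grip_force: 25.0
time_s: 5.0
ee_pos: [0.4722, -0.3155, 0.1355]
eef_rot: [-3.141, 0.0, 0.036]
force: [0.6, 0.5, -2.6]
grip_width: 0.0317
grip_force: 25.0
shift [-0.0055  0.0214  0.0945] |xy| 0.022074776569272866 rows 2.0 rot [-0.0003  0.0004  0.0028] q [-0.6534  0.4293  1.569  -0.      1.1438  0.8814]
```

```bash
python3 shift.py '[[-0.0055,0.0212,0.01,0,0,0.003],[0,0,0.03,0,0,0],[0,0,0.03,0,0,0],[0,0,0.015,0,0,0],[0,0,0.006,0,0,0],[0,0,0,0,0,0]]'; python3 plan.py .4675 -.337 .040 1.9
```

```text
time_s: 5.6
ee_pos: [0.4677, -0.3369, 0.0449]
eef_rot: [-3.141, 0.0, 0.031]
force: [0.1, -0.1, -1.4]
grip_width: 0.0316
grip_force: 25.0
shift [-0.0002  0.0001  0.0049] |xy| 0.0001912098590825625 rows 1.0 rot [-0.0002  0.0002 -0.0022] q [-0.6879  0.5678  1.5997  0.      0.9743  0.852 ]
```

```bash
python3 shift.py '[[0,0,0.003,0,0,0],[0,0,0.0015,0,0,0],[0,0,0.001,0,0,0],[0,0,0,0,0,0]]'
python3 - <<'E'
from h import *
crop(camrig.camera("side"),"s1",330,150,480,262,5)
E
```

```text
time_s: 6.0
ee_pos: [0.4678, -0.3373, 0.0401]
eef_rot: [3.141, -0.001, 0.03]
force: [-1.2, -1.1, 3.0]
grip_width: 0.0319
grip_force: 25.0
```

View pics/s1.png

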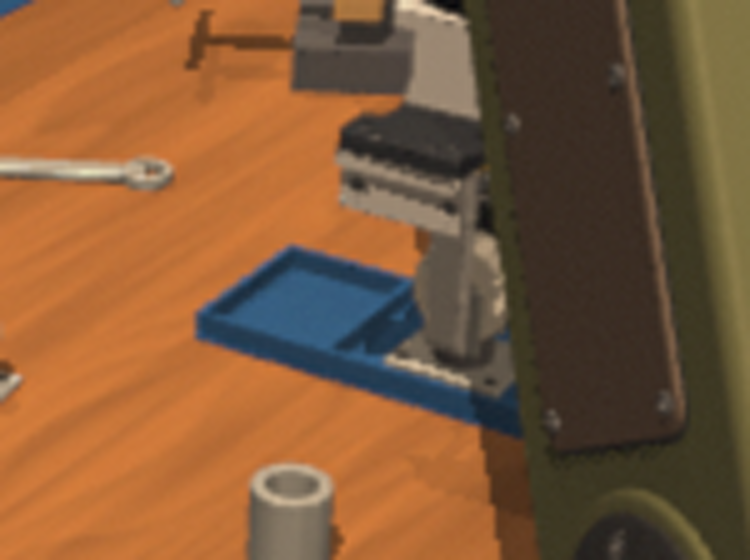

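The castor's plate sits inside the larger compartment, in front of the divider, and the upward force shows floor contact. I'll release it and lift.

```bash
python3 shift.py '[[0,0,0,0,0,0],[0,0,0,0,0,0],[0,0,0,0,0,0],[0,0,-0.02,0,0,0],[0,0,-0.05,0,0,0],[0,0,-0.05,0,0,0],[0,0,-0.03,0,0,0],[0,0,0,0,0,0]]' 0.056; python3 plan.py .509 .3275 .17 5.3;python3 - <<'E'
from h import *
crop(camrig.camera("top"),"t1",460,210,560,350,4)
E
```

```text
time_s: 6.85
ee_pos: [0.4687, -0.338, 0.1941]
eef_rot: [3.137, -0.006, 0.03]
force: [1.0, -0.3, 0.2]
grip_width: 0.0556
grip_force: 0.0
shift [ 0.06   -0.6641  0.0211] |xy| 0.6668299089510938 rows 14.0 rot [ 0.0052 -0.0056 -0.0626] q [-0.6881  0.3855  1.4859 -0.      1.2626  0.8528]
```

View pics/t1.png

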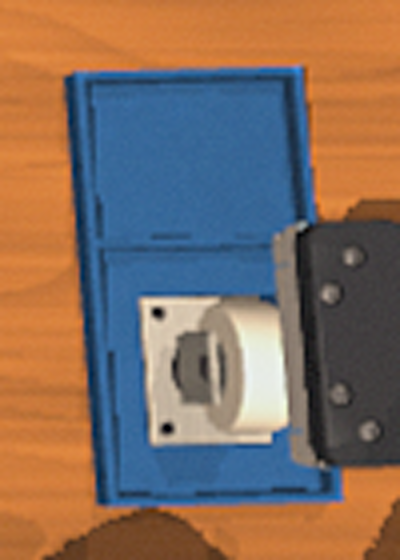

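The big castor stands flat in the larger (lower) compartment: plate at crop (140–275, 297–445), clear of the walls. Next is the valve.

```bash
python3 shift.py '[[0.0045,-0.049,0,0,0,-0.006],[0.0045,-0.049,0,0,0,-0.006],[0.0045,-0.049,0,0,0,-0.006],[0.0045,-0.049,0,0,0,-0.006],[0.0045,-0.049,0,0,0,-0.006],[0.0045,-0.049,0,0,0,-0.006],[0.0045,-0.049,0,0,0,-0.006],[0.0045,-0.049,0,0,0,-0.006],[0.0045,-0.049,0,0,0,-0.006],[0.0045,-0.049,0,0,0,-0.006]]' 0.046; python3 plan.py .509 .3275 .14 5.3
```

```text
time_s: 7.9
ee_pos: [0.4838, 0.1565, 0.1879]
eef_rot: [3.141, 0.002, 0.09]
force: [1.0, 0.7, -0.0]
grip_width: 0.0459
grip_force: 0.0
shift [ 0.0406 -0.168   0.0477] |xy| 0.1728657664464575 rows 4.0 rot [ 0.0004  0.0021 -0.0025] q [ 0.2409  0.2461  1.6852 -0.0001  1.2125  1.7217]
```

```bash
python3 shift.py '[[0.01,-0.041,0.01,0,0,-0.0025],[0.01,-0.041,0.01,0,0,0],[0.01,-0.041,0.01,0,0,0],[0.01,-0.041,0.01,0,0,0],[0,0,0,0,0,0],[0,0,0,0,0,0]]'; python3 plan.py .509 .3275 .076 5.3
python3 - <<'E'
from h import *
crop(camrig.camera("side"),"s2",160,260,290,390,4.5)
E
```

```text
time_s: 8.5
ee_pos: [0.5086, 0.3216, 0.1473]
eef_rot: [3.14, 0.003, 0.094]
force: [-0.4, -0.4, -1.0]
grip_width: 0.0462
grip_force: 0.0
shift [ 0.0011 -0.0059  0.0713] |xy| 0.006013066819352856 rows 2.0 rot [0.0014 0.003  0.0012] q [ 0.5031  0.4884  1.4523 -0.0001  1.2043  1.9803]
```

View pics/s2.png

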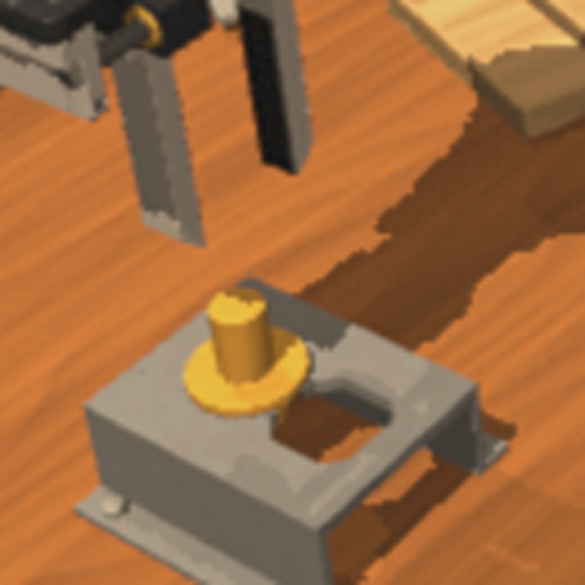

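The side view shows the fingers above the valve knob (top at crop (238,303), full (212.9,327.3)). I'll cross-check that point at z = 0.08, then descend.

```bash
python3 - <<'E'
from h import *
import pickle
t,s=pickle.load(open("c0.pkl","rb"))
print(onz(s,212.8,327.2,.08), onz(s,215,340,.05))
E
python3 shift.py '[[0.001,-0.0058,0.02,0,0,0],[0,0,0.02,0,0,0],[0,0,0.01,0,0,0],[0,0,0,0,0,0]]'; python3 plan.py .509 .3275 .076 5.3
```

```text
[0.5095551  0.32554282] [0.51082754 0.32456987]
time_s: 8.95
ee_pos: [0.5096, 0.3262, 0.0983]
eef_rot: [3.141, 0.002, 0.091]
force: [0.3, -0.2, 0.7]
grip_width: 0.0456
grip_force: 0.0
shift [-0.0004 -0.0013  0.0223] |xy| 0.0014027240192090002 rows 1.0 rot [ 0.0009  0.002  -0.0014] q [ 0.5089  0.5506  1.4813 -0.      1.1119  1.9887]
```

```bash
python3 shift.py '[[0,0,0.012,0,0,0],[0,0,0.0095,0,0,0],[0,0,0,0,0,0]]'; python3 shift.py '[[0,0,0,0,0,0],[0,0,0,0,0,0],[0,0,0,0,0,0],[0,0,0,0,0,0]]' 0.0 20;  python3 plan.py .509 .3275 .081 5.3
```

```text
time_s: 9.25
ee_pos: [0.5094, 0.3271, 0.0765]
eef_rot: [3.141, 0.002, 0.092]
force: [-0.6, -0.0, -0.2]
grip_width: 0.046
grip_force: 0.0
time_s: 9.65
ee_pos: [0.51, 0.3276, 0.0782]
eef_rot: [-3.141, -0.001, 0.092]
force: [-0.5, 0.9, 2.0]
grip_width: 0.0214
grip_force: 20.0
shift [-0.001   0.     -0.0028] |xy| 0.0010203563320570661 rows 1.0 rot [-0.0003 -0.0006 -0.0001] q [0.5106 0.577  1.4922 0.     1.0718 1.989 ]
```

```bash
python3 shift.py '[[0,0,-0.002,0,0,0],[0,0,-0.002,0,0,0],[0,0,0,0,0,0]]'; python3 shift.py '[[-0.004,0,0,0,0,0],[-0.005,0,0,0,0,0],[-0.005,0,0,0,0,0],[-0.005,0,0,0,0,0],[-0.005,0,0,0,0,0],[-0.005,0,0,0,0,0]]'; python3 plan.py .466 .3235 .081 5.3
```

```text
time_s: 9.95
ee_pos: [0.51, 0.3275, 0.0821]
eef_rot: [-3.141, -0.0, 0.092]
force: [-0.2, 0.7, -1.3]
grip_width: 0.0213
grip_force: 20.0
time_s: 10.55
ee_pos: [0.4806, 0.3248, 0.0819]
eef_rot: [-3.142, -0.0, 0.092]
force: [0.3, 0.1, -1.2]
grip_width: 0.0213
grip_force: 20.0
shift [-0.0146 -0.0001  0.0009] |xy| 0.014617883078213262 rows 1.0 rot [-0.     -0.0001 -0.0001] q [0.5312 0.5214 1.5712 0.     1.0489 2.0096]
```

Forces are low, so it is sliding freely. I'll finish the slide and look at it before lifting.

```bash
python3 shift.py '[[-0.005,0,0,0,0,0],[-0.005,0,0,0,0,0],[-0.0045,0,0,0,0,0],[0,0,0,0,0,0],[0,0,0,0,0,0]]'
python3 - <<'E'
from h import *
crop(camrig.camera("side"),"s3",160,250,290,390,4.2)
E
```

```text
time_s: 11.05
ee_pos: [0.4666, 0.3235, 0.0819]
eef_rot: [-3.142, -0.0, 0.092]
force: [-0.6, 0.2, -1.6]
grip_width: 0.0213
grip_force: 20.0
```

View pics/s3.png

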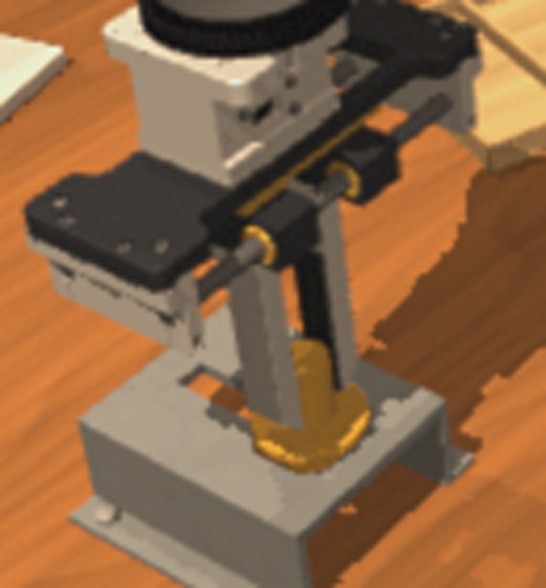

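The flange (crop (312,430)) covers the wide hole and the narrow slot is empty. I'll lift slowly past the foot.

```bash
python3 shift.py '[[0,0,-0.004,0,0,0],[0,0,-0.004,0,0,0],[0,0,-0.004,0,0,0],[0,0,0,0,0,0]]'
```

```text
time_s: 11.5
ee_pos: [0.4669, 0.3236, 0.0947]
eef_rot: [-3.141, -0.001, 0.092]
force: [0.1, 0.5, -1.7]
grip_width: 0.0216
grip_force: 20.0
```

```bash
python3 shift.py '[[0,0,-0.02,0,0,0],[0,0,-0.04,0,0,0],[0,0,-0.03,0,0,0],[0,0,0,0,0,0]]'; python3 plan.py .5605 -.334 .18 1.9
```

```text
time_s: 11.9
ee_pos: [0.4679, 0.3243, 0.1882]
eef_rot: [-3.139, -0.006, 0.092]
force: [-0.1, 0.1, -1.3]
grip_width: 0.0213
grip_force: 20.0
shift [0.0315 0.664  0.0064] |xy| 0.6647700856705688 rows 14.0 rot [-0.0032 -0.0062  0.0592] q [ 0.5417  0.3726  1.5181 -0.      1.244   2.0202]
```

```bash
python3 shift.py '[[0.002,0.03,0,0,0,0],[0.0024,0.048,0,0,0,0],[0.0024,0.048,0,0,0,0],[0.0024,0.048,0,0,0,0],[0.0024,0.048,0,0,0,0],[0.0024,0.048,0,0,0,0],[0.0024,0.048,0,0,0,0],[0.0024,0.048,0,0,0,0],[0.0024,0.048,0,0,0,0],[0.0024,0.048,0,0,0,0]]'; python3 plan.py .5605 -.334 .12 1.9
```

```text
time_s: 12.9
ee_pos: [0.5323, -0.1363, 0.1829]
eef_rot: [-3.141, 0.001, 0.092]
force: [-0.4, 0.9, -1.4]
grip_width: 0.0214
grip_force: 20.0
shift [0.01   0.1994 0.0628] |xy| 0.19969194921837782 rows 5.0 rot [-0.0004  0.001   0.0591] q [-0.3175  0.3392  1.5763  0.0001  1.2272  1.1611]
```

```bash
python3 shift.py '[[0.002,0.042,0.01,0,0,0],[0.002,0.042,0.01,0,0,0],[0.002,0.042,0.01,0,0,0],[0.002,0.038,0.01,0,0,0],[0.002,0.028,0.01,0,0,0.059],[0,0,0.01,0,0,0],[0,0,0,0,0,0],[0,0,0,0,0,0]]'; python3 plan.py .5605 -.334 .057 1.9
```

```text
time_s: 13.7
ee_pos: [0.5602, -0.3236, 0.1235]
eef_rot: [-3.141, 0.001, 0.035]
force: [-0.6, 1.0, -1.9]
grip_width: 0.0218
grip_force: 20.0
shift [-0.      0.0104  0.0665] |xy| 0.010400866612930564 rows 2.0 rot [-0.0007  0.0008  0.0015] q [-0.5805  0.6084  1.3256  0.0001  1.2087  0.9556]
```

```bash
python3 shift.py '[[0,0.0104,0.02,0,0,0],[0,0,0.025,0,0,0],[0,0,0.012,0,0,0],[0,0,0.004,0,0,0],[0,0,0,0,0,0]]'; python3 plan.py .5605 -.334 .057 1.9; python3 shift.py '[[0,0,0.002,0,0,0],[0,0,0.001,0,0,0],[0,0,0,0,0,0]]'
```

```text
time_s: 14.2
ee_pos: [0.561, -0.3346, 0.0634]
eef_rot: [3.141, -0.0, 0.034]
force: [0.0, 0.4, -1.2]
grip_width: 0.0213
grip_force: 20.0
shift [-0.0004 -0.0006  0.0064] |xy| 0.0007499709537046727 rows 1.0 rot [ 0.0001 -0.0002  0.001 ] q [-0.5939  0.6898  1.344   0.      1.1076  0.9428]
time_s: 14.5
ee_pos: [0.5608, -0.3351, 0.0603]
eef_rot: [3.141, -0.0, 0.033]
force: [-0.1, 0.7, -1.1]
grip_width: 0.0215
grip_force: 20.0
```

```bash
for i in 1; do python3 shift.py '[[0,0,0.001,0,0,0],[0,0,0.001,0,0,0],[0,0,0,0,0,0]]'; done; python3 shift.py '[[0,0,0.001,0,0,0],[0,0,0,0,0,0]]'
```

```text
time_s: 14.8
ee_pos: [0.5606, -0.335, 0.0577]
eef_rot: [-3.142, 0.0, 0.033]
force: [-0.1, -0.1, -1.2]
grip_width: 0.0213
grip_force: 20.0
time_s: 15.0
ee_pos: [0.5608, -0.3351, 0.0573]
eef_rot: [3.141, -0.0, 0.033]
force: [-1.2, 1.0, 2.2]
grip_width: 0.0216
grip_force: 20.0
```

Contact with the floor (force from −1.2 to +2.2 N). I'll release, lift and look.

```bash
python3 shift.py '[[0,0,0,0,0,0],[0,0,0,0,0,0],[0,0,0,0,0,0],[0,0,-0.01,0,0,0],[0,0,-0.03,0,0,0],[0,0,-0.04,0,0,0],[0,0,-0.03,0,0,0],[0,0,0,0,0,0]]' 0.046; python3 plan.py .6627 -.1688 .15 12.7;python3 - <<'E'
from h import *
crop(camrig.camera("side"),"s4",350,150,480,262,4.5)
E
```

```text
time_s: 15.8
ee_pos: [0.5621, -0.3359, 0.1726]
eef_rot: [3.137, -0.007, 0.033]
force: [0.1, -0.5, 0.1]
grip_width: 0.0459
grip_force: 0.0
shift [ 0.106  -0.1638  0.0226] |xy| 0.19509738963477766 rows 4.0 rot [ 0.0054 -0.0061 -0.1883] q [-0.5946  0.5741  1.2604  0.      1.299   0.9428]
```

View pics/s4.png

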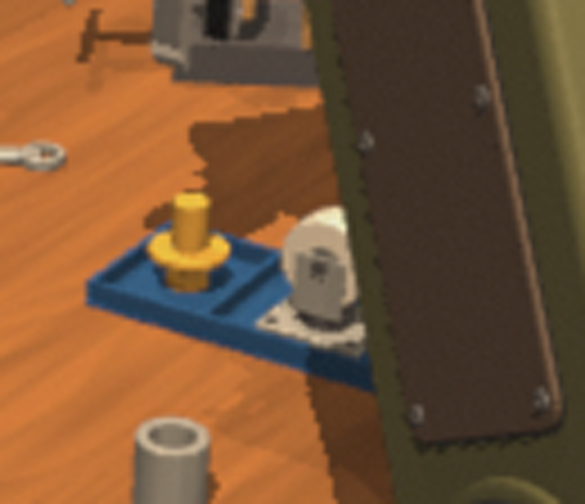

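The valve stands upright in the smaller compartment and the castor is in the larger. The first kit is done; next the small castor.

```bash
python3 shift.py '[[0.02,-0.032,0.002,0,0,0],[0.028,-0.043,0.01,0,0,0],[0.028,-0.043,0.01,0,0,0],[0.028,-0.043,0,0,0,-0.07],[0,0,0,0,0,-0.118],[0,0,0,0,0,0],[0,0,0,0,0,0]]'; python3 plan.py .6627 -.1688 .031 12.7
```

```text
time_s: 16.55
ee_pos: [0.6557, -0.1761, 0.1449]
eef_rot: [-3.141, 0.001, 0.218]
force: [-0.1, -0.3, -0.1]
grip_width: 0.0457
grip_force: 0.0
shift [ 0.0085 -0.0055  0.1139] |xy| 0.010173493173127563 rows 3.0 rot [-0.0006  0.0012 -0.0041] q [-0.3162  0.6585  1.1927 -0.0001  1.2918  1.0371]
```

```bash
python3 shift.py '[[0.0085,-0.0055,0.02,0,0,0],[0,0,0.035,0,0,0],[0,0,0,0,0,0]]'; python3 plan.py .6627 -.1688 .031 12.7;  python3 - <<'E'
from h import *
crop(camrig.camera("side"),"s5",280,150,380,250,5)
E
```

```text
time_s: 16.85
ee_pos: [0.6609, -0.168, 0.0846]
eef_rot: [-3.137, 0.008, 0.219]
force: [-0.5, 0.0, 0.1]
grip_width: 0.0457
grip_force: 0.0
shift [0.002  0.0014 0.0536] |xy| 0.002452946429821351 rows 2.0 rot [-0.0044  0.0076 -0.0028] q [-0.3026  0.7297  1.2215  0.      1.1992  1.0494]
```

View pics/s5.png

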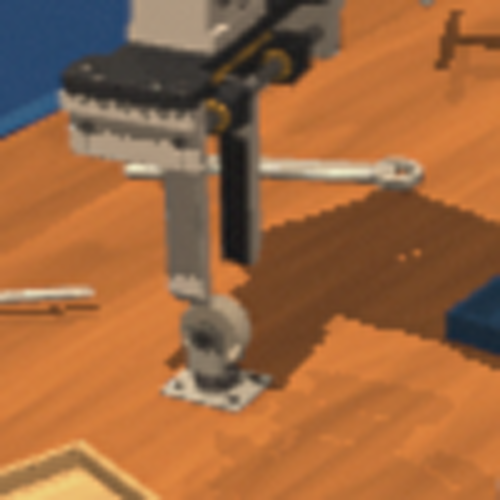

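```bash
python3 - <<'E'
from h import *
import pickle
t,s=pickle.load(open("c0.pkl","rb"))
for z in(0,.034,.052): print(z,(proj(s,(.6627,-.1688,z))-[280,150])*5)
E
python3 shift.py '[[0.001,0.001,0.005,0,0,0],[0,0,0,0,0,0]]'; python3 plan.py .6627 -.1688 .031 12.7
```

```text
0 [214.6155806  389.46872725]
0.034 [213.21637388 331.44211364]
0.052 [212.46049964 300.095193  ]
time_s: 17.1
ee_pos: [0.6649, -0.1696, 0.0865]
eef_rot: [3.141, -0.001, 0.22]
force: [0.1, -0.2, 0.3]
grip_width: 0.0463
grip_force: 0.0
shift [-0.0021 -0.0013  0.0555] |xy| 0.002427344971020365 rows 2.0 rot [ 0.0006 -0.0011 -0.0013] q [-0.3031  0.7316  1.2137  0.      1.1951  1.0473]
```

The projected castor axis matches the picture: plate centre near (216,389), wheel near (217,330). Descending.

```bash
python3 shift.py '[[-0.002,-0.001,0.02,0,0,0],[0,0,0.02,0,0,0],[0,0,0.0145,0,0,0],[0,0,0,0,0,0]]'; python3 shift.py '[[0,0,0,0,0,0],[0,0,0,0,0,0],[0,0,0,0,0,0],[0,0,0,0,0,0],[0,0,0,0,0,0]]' 0.0 20;  python3 plan.py .6627 -.1688 .031 12.7
```

```text
time_s: 17.5
ee_pos: [0.6617, -0.1685, 0.0298]
eef_rot: [-3.14, 0.002, 0.221]
force: [-0.5, 0.5, 0.1]
grip_width: 0.0461
grip_force: 0.0
time_s: 18.0
ee_pos: [0.6628, -0.1687, 0.0323]
eef_rot: [3.141, -0.001, 0.221]
force: [-1.2, 0.3, 6.2]
grip_width: 0.024
grip_force: 19.7
shift [-0.0002  0.      0.0013] |xy| 0.00015965621313347494 rows 1.0 rot [ 0.0008 -0.0014 -0.0003] q [-0.3028  0.7913  1.2477  0.      1.101   1.0467]
```

```bash
python3 shift.py '[[0,0,-0.02,0,0,0],[0,0,-0.04,0,0,0],[0,0,-0.02,0,0,0],[0,0,0,0,0,0]]'; python3 plan.py .6088 -.0087 .11 -16.4
```

```text
time_s: 18.4
ee_pos: [0.6636, -0.169, 0.1147]
eef_rot: [3.139, -0.005, 0.221]
force: [0.4, -0.2, -1.5]
grip_width: 0.0242
grip_force: 19.7
shift [-0.0183 -0.1684  0.0042] |xy| 0.1693923322219659 rows 4.0 rot [ 0.0015 -0.0052  0.5076] q [-0.3028  0.6965  1.2032 -0.      1.2365  1.0467]
```

```bash
python3 shift.py '[[-0.0033,-0.03,0,0,0,0],[-0.005,-0.046,0,0,0,0],[-0.005,-0.046,0,0,0,0],[-0.005,-0.046,0,0,0,0.08],[0,0,0,0,0,0.14],[0,0,0,0,0,0.14],[0,0,0,0,0,0.14],[0,0,0,0,0,0],[0,0,0,0,0,0]]'; python3 plan.py .6088 -.0087 .036 -16.4
```

```text
time_s: 19.3
ee_pos: [0.6072, -0.0088, 0.1102]
eef_rot: [3.141, 0.001, -0.275]
force: [-0.5, -0.0, -0.7]
grip_width: 0.0242
grip_force: 19.7
shift [ 0.0016 -0.0005  0.0742] |xy| 0.0016780389481932726 rows 2.0 rot [0.0003 0.0014 0.0117] q [-0.0747  0.5404  1.4666 -0.      1.1361  1.7707]
```

```bash
python3 shift.py '[[0.0016,-0.0005,0.02,0,0,0.0117],[0,0,0.03,0,0,0],[0,0,0.015,0,0,0],[0,0,0.004,0,0,0],[0,0,0,0,0,0],[0,0,0,0,0,0]]'; python3 plan.py .6088 -.0087 .036 -16.4
python3 - <<'E'
from h import *
crop(camrig.camera("top"),"t2",240,155,370,275,4.5)
E
```

```text
time_s: 19.9
ee_pos: [0.6099, -0.0088, 0.0434]
eef_rot: [-3.141, -0.002, -0.29]
force: [-0.2, -0.1, 0.1]
grip_width: 0.0242
grip_force: 19.7
shift [-0.0011  0.0003  0.0074] |xy| 0.0011210962038547892 rows 1.0 rot [-0.0003 -0.0015 -0.0035] q [-0.0744  0.6316  1.497   0.      1.0114  1.7862]
```

View pics/t2.png

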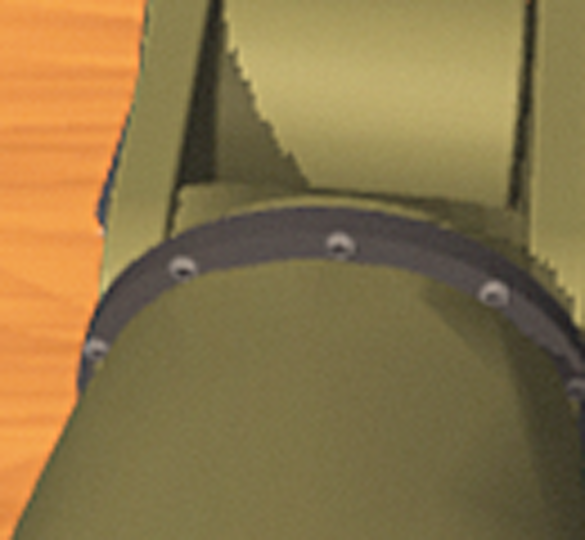

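The arm blocks the top view. I'll lower by force.

```bash
python3 shift.py '[[-0.001,0,0.003,0,0,0],[0,0,0.002,0,0,0],[0,0,0.001,0,0,0],[0,0,0,0,0,0]]'; python3 shift.py '[[0,0,0.001,0,0,0],[0,0,0,0,0,0]]'
```

```text
time_s: 20.35
ee_pos: [0.6084, -0.0084, 0.0363]
eef_rot: [-3.142, -0.0, -0.29]
force: [0.6, -0.6, -0.9]
grip_width: 0.0237
grip_force: 19.7
time_s: 20.55
ee_pos: [0.6085, -0.0084, 0.0362]
eef_rot: [-3.142, -0.001, -0.29]
force: [-5.7, -0.1, 9.9]
grip_width: 0.0238
grip_force: 19.8
```

```bash
python3 shift.py '[[0,0,-0.0007,0,0,0],[0,0,0,0,0,0],[0,0,0,0,0,0],[0,0,0,0,0,0]]' 0.035; python3 shift.py '[[0,0,-0.01,0,0,0],[0,0,-0.03,0,0,0],[0,0,-0.04,0,0,0],[0,0,-0.03,0,0,0],[0,0,0,0,0,0]]'; python3 plan.py .4423 -.1259 .14 -16.4
```

```text
time_s: 20.95
ee_pos: [0.6083, -0.0084, 0.0358]
eef_rot: [3.142, 0.0, -0.29]
force: [0.3, 0.1, 0.2]
grip_width: 0.035
grip_force: 0.0
time_s: 21.45
ee_pos: [0.6101, -0.0085, 0.1513]
eef_rot: [-3.14, -0.008, -0.29]
force: [-0.1, -0.4, 0.3]
grip_width: 0.0352
grip_force: 0.0
shift [-0.1273  0.1606  0.01  ] |xy| 0.20487892052439677 rows 5.0 rot [-0.0017 -0.0076 -0.0041] q [-0.0739  0.4962  1.4306  0.      1.207   1.7872]
```

```bash
python3 shift.py '[[-0.015,0.019,0.002,0,0,0],[-0.028,0.0355,0.002,0,0,0],[-0.028,0.0355,0.002,0,0,0],[-0.028,0.0355,0.002,0,0,0],[-0.028,0.0355,0.002,0,0,0]]' 0.07; python3 shift.py '[[0,0,0,0,0,-0.14],[0,0,0,0,0,-0.14],[0,0,0,0,0,-0.14],[0,0,0,0,0,-0.14],[0,0,0,0,0,-0.14],[0,0,0,0,0,-0.14],[0,0,0,0,0,-0.14],[0,0,0,0,0,-0.14],[0,0,0,0,0,-0.14],[0,0,0,0,0,-0.14]]';python3 shift.py '[[0,0,0,0,0,-0.12],[0,0,0,0,0,-0.05],[0,0,0,0,0,0],[0,0,0,0,0,0]]'
python3 - <<'E'
from h import *
import pickle
t,s=pickle.load(open("c0.pkl","rb"))
print(onz(s,388.3,246.8,.042))
E
python3 plan.py .4423 -.1259 .034 73.6
```

```text
time_s: 21.95
ee_pos: [0.4388, -0.1268, 0.1356]
eef_rot: [3.142, 0.0, -0.29]
force: [0.6, -1.6, 0.7]
grip_width: 0.069
grip_force: 0.0
time_s: 22.95
ee_pos: [0.4403, -0.1262, 0.1357]
eef_rot: [-3.141, 0.0, 1.115]
force: [-0.0, -0.3, 0.0]
grip_width: 0.0704
grip_force: 0.0
time_s: 23.35
ee_pos: [0.4404, -0.1262, 0.1358]
eef_rot: [-3.141, -0.0, 1.278]
force: [0.4, 0.4, 1.1]
grip_width: 0.07
grip_force: 0.0
[ 0.44150229 -0.12862721]
shift [0.0009 0.0017 0.1018] |xy| 0.0019377810199907317 rows 3.0 rot [-0.0003 -0.     -0.0067] q [-0.3591  0.2017  1.8743 -0.      1.0659 -0.0661]
```

```bash
python3 shift.py '[[-0.0005,0.0015,0.025,0,0,-0.0067],[0,0,0.035,0,0,0],[0,0,0.03,0,0,0],[0,0,0.012,0,0,0],[0,0,0,0,0,0]]'; python3 shift.py '[[0,0,0,0,0,0],[0,0,0,0,0,0],[0,0,0,0,0,0],[0,0,0,0,0,0],[0,0,0,0,0,0]]' 0.0 20;  python3 shift.py '[[0,0,-0.02,0,0,0],[0,0,-0.04,0,0,0],[0,0,-0.04,0,0,0],[0,0,-0.02,0,0,0],[0,0,0,0,0,0]]'; python3 plan.py .628 .0566 .155 73.6
```

```text
time_s: 23.85
ee_pos: [0.4412, -0.127, 0.033]
eef_rot: [-3.139, -0.0, 1.285]
force: [0.2, 0.5, -0.3]
grip_width: 0.07
grip_force: 0.0
time_s: 24.35
ee_pos: [0.4421, -0.1273, 0.0345]
eef_rot: [3.141, 0.0, 1.286]
force: [-1.2, 0.3, 5.4]
grip_width: 0.0385
grip_force: 20.0
time_s: 24.85
ee_pos: [0.4428, -0.1276, 0.1564]
eef_rot: [3.137, 0.0, 1.286]
force: [0.4, -0.1, -2.0]
grip_width: 0.0381
grip_force: 20.0
shift [0.2287 0.126  0.0019] |xy| 0.26113730269200347 rows 6.0 rot [0.0047 0.0003 0.0018] q [-0.36    0.1764  1.8504  0.      1.11   -0.0755]
```

```bash
python3 shift.py '[[0.026,0.014,0,0,0,0],[0.041,0.0225,0,0,0,0],[0.041,0.0225,0,0,0,0],[0.041,0.0225,0,0,0,0],[0.041,0.0225,0,0,0,0],[0.038,0.022,0,0,0,0],[0,0,0,0,0,0],[0,0,0,0,0,0]]'; python3 plan.py .628 .0566 .0385 73.6
python3 - <<'E'
from h import *
crop(camrig.camera("side"),"s6",225,190,355,310,4.6)
E
```

```text
time_s: 25.65
ee_pos: [0.6262, 0.0567, 0.1514]
eef_rot: [-3.138, 0.001, 1.287]
force: [-0.6, 0.1, -1.0]
grip_width: 0.0385
grip_force: 20.0
shift [0.0005 0.0021 0.1129] |xy| 0.0021796048549882234 rows 3.0 rot [-0.0031  0.0011  0.0029] q [ 0.0322  0.5419  1.361  -0.0001  1.242   0.3155]
```

View pics/s6.png

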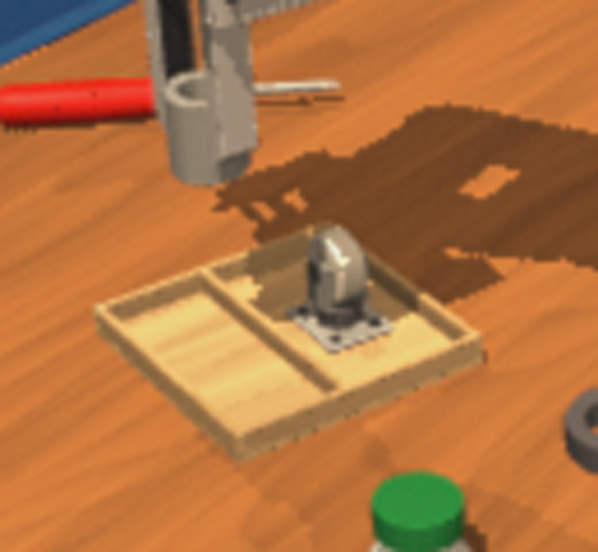

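The small castor stands flat in the larger compartment (plate at crop (340,327)). The sleeve is still held above. I'll check the predicted target against this picture.

Run:
```python
from h import *
import pickle
t,s=pickle.load(open("c0.pkl","rb"))
f=lambda p:((proj(s,p)-[225,190])*4.6).round(0)
print("sleeve target",f((.628,.0566,.004)),"castor",f((.6085,-.0085,.007)))
C=np.array([.6173,.0201]);a=np.radians(-16.4);X=np.array([np.cos(a),np.sin(a)]);Y=np.array([-X[1],X[0]])
for x,y in((-.066,.01),(.066,.01),(.066,.066),(-.066,.066)):print(x,y,f((*(C+x*X+y*Y),.016)))
for x,y in((-.07,-.07),(.07,-.07),(.07,.07),(-.07,.07)):print("out",x,y,f((*(C+x*X+y*Y),.016)))
```

```text
sleeve target [221. 369.] castor [338. 319.]
-0.066 0.01 [341. 390.]
0.066 0.01 [201. 274.]
0.066 0.066 [105. 309.]
-0.066 0.066 [240. 431.]
out -0.07 -0.07 [483. 338.]
out 0.07 -0.07 [328. 223.]
out 0.07 0.07 [ 94. 308.]
out -0.07 0.07 [237. 438.]
```

The prediction matches the image corners to within about 1 mm. Lowering the sleeve.

```bash
python3 shift.py '[[0.0005,0.0021,0.03,0,0,0],[0,0,0.04,0,0,0],[0,0,0.025,0,0,0],[0,0,0.01,0,0,0],[0,0,0,0,0,0],[0,0,0,0,0,0]]'; python3 plan.py .628 .0566 .0385 73.6
```

```text
time_s: 26.3
ee_pos: [0.6295, 0.0558, 0.0504]
eef_rot: [3.14, -0.001, 1.286]
force: [0.3, 0.2, -0.7]
grip_width: 0.0386
grip_force: 20.0
shift [ 0.0004 -0.0017  0.0119] |xy| 0.001710523849705967 rows 1.0 rot [ 0.0018 -0.0006  0.0012] q [ 0.0304  0.6637  1.423  -0.      1.0531  0.3154]
```

```bash
python3 shift.py '[[0,-0.001,0.005,0,0,0],[0,0,0.004,0,0,0],[0,0,0.001,0,0,0],[0,0,0,0,0,0]]'; python3 shift.py '[[0,0,0.001,0,0,0],[0,0,0,0,0,0]]'
```

```text
time_s: 26.7
ee_pos: [0.6279, 0.0565, 0.0389]
eef_rot: [-3.141, 0.0, 1.286]
force: [-0.0, -0.1, -1.2]
grip_width: 0.0381
grip_force: 20.0
time_s: 26.9
ee_pos: [0.6282, 0.0565, 0.0385]
eef_rot: [3.141, -0.0, 1.286]
force: [-2.4, -0.1, 3.7]
grip_width: 0.0384
grip_force: 20.0
```

```bash
python3 shift.py '[[0,0,0,0,0,0],[0,0,0,0,0,0],[0,0,0,0,0,0],[0,0,0,0,0,0],[0,0,-0.01,0,0,0],[0,0,-0.03,0,0,0],[0,0,-0.04,0,0,0],[0,0,-0.04,0,0,0],[0,0,-0.04,0,0,0],[0,0,0,0,0,0]]' 0.06
python3 - <<'E'
from h import *
crop(camrig.camera("side"),"s7",210,170,460,330,3.2)
E
```

```text
time_s: 27.9
ee_pos: [0.6298, 0.0565, 0.2049]
eef_rot: [3.132, -0.003, 1.286]
force: [-0.0, -0.3, -1.0]
grip_width: 0.0595
grip_force: 0.0
```

View pics/s7.png

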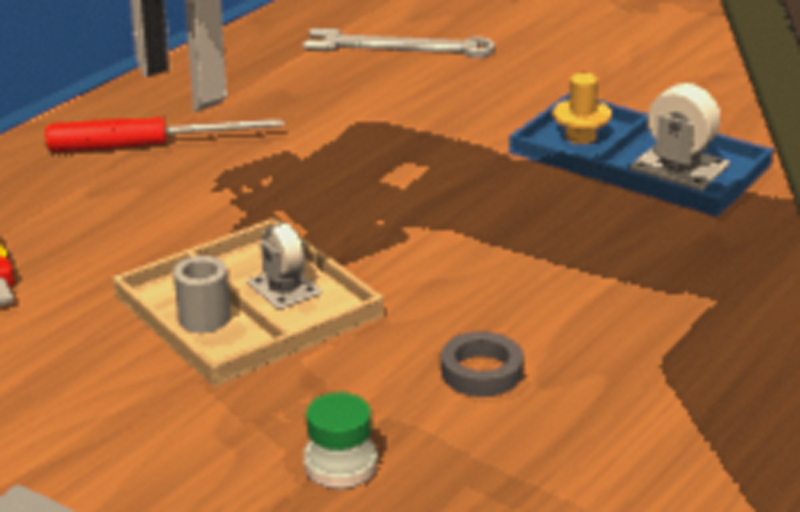

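All four parts stand upright in the right compartments: sleeve at (203,293), small castor at (284,270), valve at (583,110), big castor at (683,130). The collar is still at (482,363), untouched. Handing in.

```bash
python3 shift.py '[[0,0,0,0,0,0],[0,0,0,0,0,0],[0,0,0,0,0,0]]'; python3 -c "
from station import ctrl, camrig, telemetry
print(ctrl.hand_in())"
```

```text
time_s: 28.25
ee_pos: [0.6276, 0.0564, 0.1968]
eef_rot: [-3.14, 0.001, 1.286]
force: [0.1, 0.2, 0.1]
grip_width: 0.0602
grip_force: 0.0
the job is handed in; nothing more can be done
None
```

Both kits are made up and the job is handed in at about 28 s: the last picture shows all four parts upright in their compartments and the collar where it lay, but hand-in returned no verdict.

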